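Feed a slide cassette from the stack magazine to the slide scanner

TASK

Two stack magazines stand on the bench; take the one with the wide slide cassettes and pull its bottom cassette, which already sticks out of the slot, straight out so that the next one drops into its place. Then gently lower that cassette onto the slide scanner's loading tongue, flat, centred on the tongue and lined up with it, and let go of it there.

Things in the scene. Friction and masses are not known exactly. Their poses are not given: they have to be found in the camera images.
- cassette: Bottom cassette of the wide stack: white plastic slab 130 x 58 x 10 mm (x, y, z), 60 g, four glass slides across its top. Origin: centre of underside; x along its length. At the start underside 30 mm above the bench; its -x end sticks 40 to 48 mm out of the slot with free air below and beside it, to be pinched across the width from above. Slides out along the magazine's -x with under 3 N.
- next_cassette: The second cassette of that stack, same size; origin at the centre of its underside, 40 mm above the bench at the start, centred in the magazine; two more lie on it. Once the bottom one is pulled right out it drops 10 mm onto the deck by itself, held back by the front wall.
- magazine: Wide dark steel magazine, fixed, 142 x 70 x 76 mm (the bystander one is 52 mm wide, with 40 mm closed cassettes). Origin: on the bench under its middle; x along its length, z up. Feed slot in its -x end face (71 mm from the origin, roughly towards the robot), from the deck at 30 mm height up to 44 mm. The cassette is clear of it when its middle is over 136 mm in -x of the origin.
- scanner: Slide scanner, fixed: white case 200 x 200 x 130 mm, a flat steel loading tongue standing out of its front towards the robot. Origin: on the bench under the tongue's middle; x along the tongue to the case (front face at +75 mm). Tongue 150 mm long, 44 mm wide, 10 mm thick, top 40 mm above the bench, free at both sides; the cassette overhangs it by 7 mm per side.
Not all that is in view belongs to the job. Leave any purple or red look-alike of the cassette alone.

How it is judged:
By the outcome, as a careful person would: the job done as asked, in the order asked, and still so for the second after the job is handed in, with the robot touching nothing.
It also fails if it takes over 48 s, if anything falls off the work surface, if the arm or the gripper's body presses on something with over 40 N, if the wrist force passes 120 N, or if a joint passes its speed limit or range.

ROBOT

A 7-joint arm with a two-finger parallel gripper is mounted at the origin on the work surface. World frame = base frame: x ahead of the robot, y to its left, z up, the work surface at z = 0. Lengths are in m, angles in rad, forces in N, time in s.
With the tool pointing down it reaches from about 0.425 to 0.875 m from the base axis. Payload 4.7 kg.
Tool frame: the origin (TCP) lies at the very end of the fingers, on their centre line; the grasp point (between the pads) lies 19 mm behind it; z points along the fingers, y is the line along which they close (so a half turn about z gives the same grasp; the last joint's range is limited). The gripper opens to 87 mm and grips with 3 to 60 N. Pads are 19 mm wide; open, the fingers measure 117 mm over their backs; the gripper's body (75 mm by 190 mm) begins 51 mm behind the grasp point.
Start: joints at [1.158, 0.321, -0.07, 1.45, 0.023, 1.371, -0.057], TCP at [0.269, -0.592, 0.223] pointing down, gripper open.
Joint ranges: [-2.86, 2.86], [-0.3, 2.09], [-1.38, 1.24], [0.06, 2.45], [-1.56, 4.7], [0.09, 2.05], [-2.69, 2.69]. Speed limits (rad/s): [2.57, 2.57, 3.14, 3.14, 3.14, 3.14, 3.14].

INTERFACE

Orientations are given as a rotation vector (axis times angle).
In Python, from bench import ctrl, vision gives the robot as it stands.
- The arm moves only by the tool jog_arm, never from a script. Its argument "increments" is a list of rows, each an object of numbers: "tx", "ty", "tz": the shift along the tool's x, y, z in mm; "wx", "wy", "wz": the turn, a rotation vector about the tool's x, y, z in rad; "gripper": the opening, from 0 (shut) to 1 (fully open). In form: [{"tx": .., "ty": .., "tz": .., "wx": .., "wy": .., "wz": .., "gripper": ..}, ...]. A call has exactly 5 rows; each row is the pose to reach, as a shift and turn from the pose commanded when the call began, along the tool's axes at that moment; what a row does not reach only later rows make up. A row lasts 1/12 s, in which the tool goes at most 41.7 mm and 7.16 degrees, less where a joint would pass 70% of its speed; a pose out of reach is approached as far as the arm can. A call with a gripper value outside its range is refused whole. The fingers move at their own pace and stop on an object; "grip_force" is the grip in N (left out, the last holds). Time passes only in rows, so rows that repeat a pose let the fingers close, or fill a call up. It gives the time, the measured TCP pose, the force, the opening and the grip force at its end, in the units of the state.
- ctrl.get_state(): the state, without advancing time (a new reading comes with each control period).
- vision.get_image(name): name is "scene" or "side" or "wrist"; returns a dict with "color" (384x512x3 uint8, blue, green, red), "fx", "fy", "cx", "cy" (pixels), "extrinsics" (4x4, takes a point from world to camera coordinates). Camera axes: x right, y down, z forward; pixel columns grow to the right and rows downward; lengths in m; the calibration is good to about 2 mm. A picture is of the moment at which its call begins. There is no depth.
- ctrl.close_job(): hands the job in; it is judged then, once.
Trained networks look in the newest picture that a camera, given by its name, has taken for a name from the list of things; names that differ only in an ending like _2 or _b are one class to them, and where a whole thing is asked for, a point or a joint stands for the part that bears it (a point fixed in the world has none). Each returns a list of dicts, best first, with "conf" (0 to 1); they miss things now and then, are a little off and sometimes report something else, mostly with a low value. They report only what shows in the picture. A call takes as long as a camera call. They do not tell look-alikes from the thing itself.
- vision.spot_in(camera, thing): "bbox" ([left, top, right, bottom] in pixels, round what is visible of it).
The state is a dict: "time": time; "joint_positions": joint angles; "qd": joint speeds; "joint_torque": joint torques, N m; "position": TCP position; "tool_rot": TCP orientation; "ft_force": force on the tool from outside, world axes, zero at the start; "torque": the same for the moment, N m; "grip_width": opening from 0.0 (shut) to 1.0 (fully open); "grip_force": force on a finger pad.
Only numpy, scipy, OpenCV 4.12 (cv2) and the standard library are available. Lean on these libraries where they do the work, as an engineer would, in place of code of your own. Each camera call takes 0.05 s, during which the arm holds its last target. There are 200 camera calls.

## Working session

There is one attempt and no reset: what is moved stays moved. The work goes in short steps, Python scripts to look and compute and a tool call to move; the robot and the scene stay as the last step left them, time stands still between calls to the robot, and variables do not carry over. Pictures are saved under pics/ and viewed, at most 10 in all, crops included, and the job is handed in when it is done.

Besides the shell and the picture viewer there is one more tool, called by a JSON object that holds its "api" and its "payload". jog_arm: Moves the arm, as the interface text tells. Its arguments: {"type":"object","properties":{"increments":{"type":"array"},"grip_force":{"type":"number"}},"required":["increments"]}

```bash
mkdir -p pics; ls
python3 - <<'E'
from bench import ctrl, vision
import cv2, numpy as np, pickle
s=ctrl.get_state(); print({k:np.round(v,3).tolist() for k,v in s.items()})
ims={}
for n in ["scene","side"]:
    d=vision.get_image(n); ims[n]=d
    cv2.imwrite(f"pics/{n}0.png",d["color"]); print(n,d["fx"],d["fy"],d["cx"],d["cy"],np.round(d["extrinsics"],4).tolist())
    for t in ["cassette","next_cassette","magazine","scanner"]:
        print(n,t,[(np.round(r["bbox"]).tolist(),round(r["conf"],2)) for r in vision.spot_in(n,t)])
pickle.dump(ims,open("ims0.pkl","wb"))
a=cv2.resize(ims["scene"]["color"],(800,600)); cv2.imwrite("pics/scene0b.png",a)
a=cv2.resize(ims["side"]["color"],(800,600)); cv2.imwrite("pics/side0b.png",a)
E
```

```text
pics
{'time': 0.0, 'joint_positions': [1.158, 0.322, -0.07, 1.452, 0.023, 1.371, -0.057], 'qd': [0.0, 0.002, 0.001, 0.0, 0.001, 0.0, 0.001], 'joint_torque': [-0.0, -49.13, -0.404, -31.253, -0.064, 0.044, 0.0], 'position': [0.269, -0.591, 0.221], 'tool_rot': [-3.068, -0.665, 0.001], 'ft_force': [0.179, 1.042, 0.59], 'torque': [0.035, 0.029, 0.003], 'grip_force': 0.0, 'grip_width': 1.004}
scene 361.36659892305227 361.36659892305227 253.94363607222218 188.41660210317943 [[-0.3079, 0.9513, 0.0116, 0.095], [0.561, 0.1914, -0.8054, -0.2192], [-0.7684, -0.2415, -0.5926, 1.5473], [0.0, 0.0, 0.0, 1.0]]
scene cassette [([352.0, 181.0, 377.0, 207.0], 0.94), ([346.0, 231.0, 392.0, 251.0], 0.73)]
scene next_cassette []
scene magazine [([291.0, 218.0, 331.0, 279.0], 0.82)]
scene scanner [([146.0, 192.0, 249.0, 299.0], 0.7)]
side 449.56705739355664 449.56705739355664 259.153795863143 194.92810860984645 [[-0.8319, -0.5549, -0.0086, 0.4363], [-0.3498, 0.5364, -0.768, 0.2074], [0.4308, -0.6359, -0.6404, 1.001], [0.0, 0.0, 0.0, 1.0]]
side cassette [([133.0, 279.0, 172.0, 335.0], 0.77), ([211.0, 322.0, 282.0, 384.0], 0.63), ([178.0, 242.0, 204.0, 263.0], 0.57)]
side next_cassette []
side magazine [([130.0, 208.0, 193.0, 267.0], 0.57)]
side scanner [([147.0, 116.0, 274.0, 205.0], 0.85), ([129.0, 206.0, 193.0, 266.0], 0.64)]
```

View pics/scene0b.png

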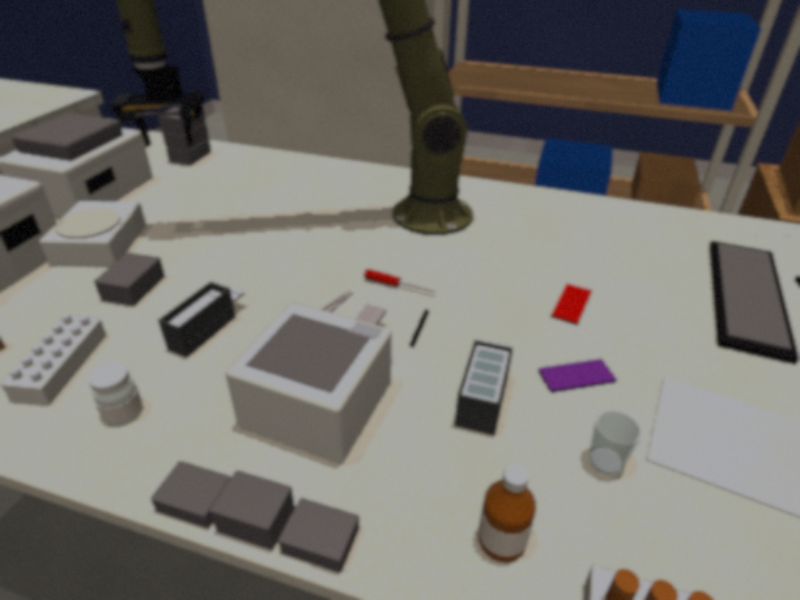

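View pics/side0b.png

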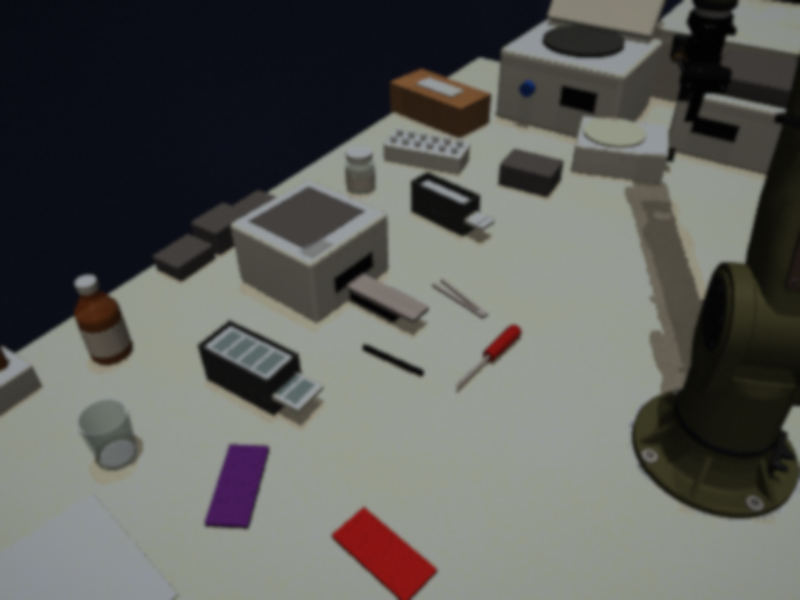

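The wide magazine is the one with glass slides on top: scene (484,387) and side (250,365) in 800x600 pixels, with its cassette out at side (300,390). The narrow closed one is at scene (198,318) and side (445,203), and the purple and red slabs lie flat on the bench. The scanner tongue is at side (390,298). I'll confirm this in one enlarged crop.

Run:
```python
import pickle,cv2,numpy as np
i=pickle.load(open("ims0.pkl","rb"))
c=i["side"]["color"][165:275,125:285]
cv2.imwrite("pics/sidecrop.png",cv2.resize(c,(800,550),interpolation=cv2.INTER_CUBIC))
```

```text
(no output)
```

View pics/sidecrop.png

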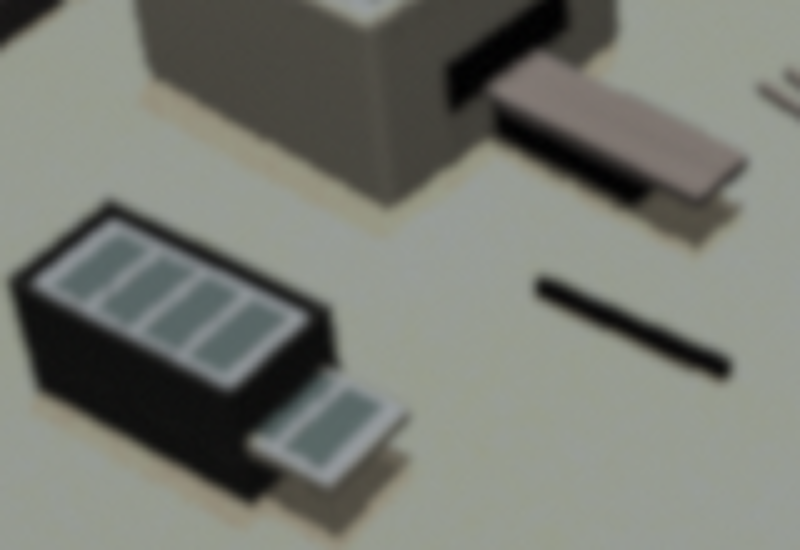

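The crop confirms it. The wide magazine with the slide cassettes has top corners at crop (110,203), (12,280) and (328,308), and the cassette's free end runs from (408,410) to (330,488). The tongue tip runs from (747,160) to (705,198). Next I fit the planar poses.

```bash
cat > h.py <<'E'
import numpy as np
from scipy.optimize import least_squares
from scipy.spatial.transform import Rotation as R
def proj(d,P):
    E=np.array(d["extrinsics"]);c=np.asarray(P)@E[:3,:3].T+E[:3,3]
    return np.c_[d["fx"]*c[:,0]/c[:,2]+d["cx"],d["fy"]*c[:,1]/c[:,2]+d["cy"]]
def unproj(d,uv,z):
    E=np.array(d["extrinsics"]);r=E[:3,:3].T@[(uv[0]-d["cx"])/d["fx"],(uv[1]-d["cy"])/d["fy"],1]
    o=-E[:3,:3].T@E[:3,3]; return o+r*(z-o[2])/r[2]
def fit(obs,x0):  # obs: list of (cam dict, local pts, pixels)
    def f(x):
        c,s=np.cos(x[2]),np.sin(x[2]); out=[]
        for d,L,U in obs:
            L=np.asarray(L); W=np.c_[x[0]+c*L[:,0]-s*L[:,1],x[1]+s*L[:,0]+c*L[:,1],L[:,2]]
            out.append((proj(d,W)-U).ravel())
        return np.concatenate(out)
    r=least_squares(f,x0,loss="soft_l1"); return r.x,f(r.x)
E
python3 - <<'E'
from h import *
import pickle
i=pickle.load(open("ims0.pkl","rb"));d=i["side"]
px=lambda a:(np.array(a)+.5)/5-.5+[125,165]
# order: mag
z=.076
U=px([(110,203),(12,280),(328,308),(40,388),(252,500)])
for yaw0 in (0,):
    L=[(.071,-.035,z),(.071,.035,z),(-.071,-.035,z),(.071,.035,0),(-.071,.035,0)]
    # decide which side is +y: unproject
    print("back/left/front",[np.round(unproj(d,u,zz),3).tolist() for u,zz in zip(U,[z,z,z,0,0])])
    C=px([(408,410),(330,488)]);T=px([(747,160),(705,198),(545,55),(490,92)])
    print("cas",[np.round(unproj(d,u,.04),4).tolist() for u in C]); print("ton",[np.round(unproj(d,u,.04),4).tolist() for u in T])
E
```

```text
back/left/front [[0.705, 0.229, 0.076], [0.704, 0.295, 0.076], [0.566, 0.228, 0.076], [0.707, 0.294, 0.0], [0.569, 0.291, 0.0]]
cas [[0.5173, 0.2331, 0.04], [0.5163, 0.2901, 0.04]]
ton [[0.4816, -0.007, 0.04], [0.4835, 0.0308, 0.04], [0.6251, -0.0225, 0.04], [0.6307, 0.021, 0.04]]
```

Magazine at about (0.636, 0.262), yaw about 0. The cassette's free end is at x≈0.517 and it sticks out 48 mm at width 57 mm, which matches the given sizes. Tongue middle is at about (0.556, 0.006), yaw about -0.086. Moving now.

{"api": "jog_arm", "payload": {"increments": [{"tx": 33,"ty": -23,"tz": 0,"wz": 0.085,"gripper": 1},{"tx": 66,"ty": -46,"wz": 0.17,"gripper": 1},{"tx": 99,"ty": -69,"wz": 0.255,"gripper": 1},{"tx": 131,"ty": -92,"wz": 0.34,"gripper": 1},{"tx": 164,"ty": -115,"wz": 0.425,"gripper": 1}]}}

```text
validation failed for argument at $.in...
```

{"api": "jog_arm", "payload": {"increments": [{"tx": 33,"ty": -23,"tz": 0,"wx": 0,"wy": 0,"wz": 0.085,"gripper": 1},{"tx": 66,"ty": -46,"tz": 0,"wx": 0,"wy": 0,"wz": 0.17,"gripper": 1},{"tx": 99,"ty": -69,"tz": 0,"wx": 0,"wy": 0,"wz": 0.255,"gripper": 1},{"tx": 131,"ty": -92,"tz": 0,"wx": 0,"wy": 0,"wz": 0.34,"gripper": 1},{"tx": 164,"ty": -115,"tz": 0,"wx": 0,"wy": 0,"wz": 0.425,"gripper": 1}]}}

```text
time: 0.92
position: [0.3713, -0.4175, 0.2228]
tool_rot: [3.141, -0.004, 0.0]
ft_force: [1.3, 0.5, -0.4]
grip_width: 0.998
grip_force: 0.0
```

{"api": "jog_arm", "payload": {"increments": [{"tx": 18,"ty": -36,"tz": 0,"wx": 0,"wy": 0,"wz": 0,"gripper": 1},{"tx": 36,"ty": -72,"tz": 0,"wx": 0,"wy": 0,"wz": 0,"gripper": 1},{"tx": 54,"ty": -108,"tz": 0,"wx": 0,"wy": 0,"wz": 0,"gripper": 1},{"tx": 72,"ty": -144,"tz": 0,"wx": 0,"wy": 0,"wz": 0,"gripper": 1},{"tx": 90,"ty": -180,"tz": 0,"wx": 0,"wy": 0,"wz": 0,"gripper": 1}]}}

```text
time: 1.33
position: [0.461, -0.2372, 0.223]
tool_rot: [3.141, 0.003, 0.001]
ft_force: [0.2, -0.6, -0.1]
grip_width: 1.0
grip_force: 0.0
```

{"api": "jog_arm", "payload": {"increments": [{"tx": 4,"ty": -40,"tz": 0,"wx": 0,"wy": 0,"wz": 0,"gripper": 1},{"tx": 8,"ty": -80,"tz": 0,"wx": 0,"wy": 0,"wz": 0,"gripper": 1},{"tx": 12,"ty": -120,"tz": 0,"wx": 0,"wy": 0,"wz": 0,"gripper": 1},{"tx": 16,"ty": -160,"tz": 0,"wx": 0,"wy": 0,"wz": 0,"gripper": 1},{"tx": 20,"ty": -200,"tz": 0,"wx": 0,"wy": 0,"wz": 0,"gripper": 1}]}}

```text
time: 1.75
position: [0.4799, -0.037, 0.2229]
tool_rot: [3.141, 0.003, 0.001]
ft_force: [1.7, -0.3, 0.6]
grip_width: 0.998
grip_force: 0.0
```

Run:
```python
from bench import ctrl, vision
import cv2, pickle, numpy as np
vision.get_image("wrist");d=vision.get_image("wrist"); pickle.dump(d,open("w1.pkl","wb")); cv2.imwrite("pics/w1.png",cv2.resize(d["color"],(800,600),interpolation=cv2.INTER_CUBIC))
E=np.array(d["extrinsics"]); print(d["fx"],np.round(E,4).tolist(), -E[:3,:3].T@E[:3,3])
for t in ["scanner","cassette","magazine"]: print(t,[(np.round(r["bbox"]).tolist(),round(r["conf"],2)) for r in vision.spot_in("wrist",t)])
```

```text
292.37369235591626 [[0.0132, -0.9999, -0.0053, -0.0318], [-0.9534, -0.0142, 0.3013, 0.4198], [-0.3013, 0.0011, -0.9535, 0.5363], [0.0, 0.0, 0.0, 1.0]] [ 0.56222626 -0.02645595  0.38474861]
scanner [([125.0, 2.0, 351.0, 164.0], 0.81)]
cassette [([3.0, 91.0, 37.0, 134.0], 0.65)]
magazine [([0.0, 0.0, 54.0, 90.0], 0.65)]
```

View pics/w1.png

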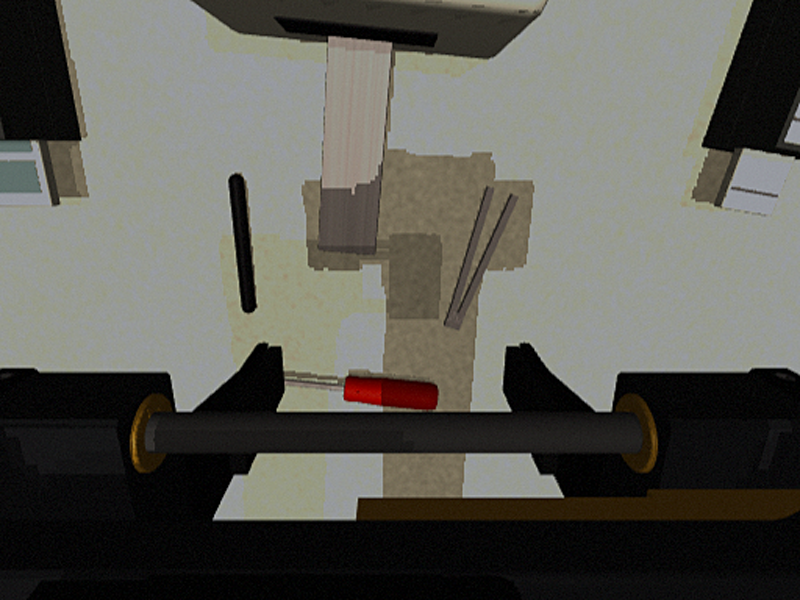

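The wrist view shows the tongue clearly, with its top outline at about (319,248), (375,251), (393,42) and (329,38). The wide magazine and its cassette are at the left edge. I'll fit the tongue and move on towards the cassette.

Run:
```python
from h import *
import pickle
d=pickle.load(open("w1.pkl","rb"))
U=(np.array([(319,248),(375,251),(393,42),(329,38)])+.5)*.64-.5
L=[(-.075,.022,.04),(-.075,-.022,.04),(.075,-.022,.04),(.075,.022,.04)]
print([np.round(unproj(d,u,.04),4).tolist() for u in U])
x,r=fit([(d,L,U)],[.556,.006,-.08]);print(x,r.round(1))
s=pickle.load(open("ims0.pkl","rb"))["side"]
T=(np.array([(705,198),(747,160),(545,55),(490,92)])+.5)/5-.5+[125,165]
x,r=fit([(d,L,U),(s,L,T)],x);print(x,r.round(1))
```

```text
[[0.4869, 0.0316, 0.04], [0.4852, -0.0115, 0.04], [0.6294, -0.0235, 0.04], [0.6313, 0.0197, 0.04]]
[ 0.55700666  0.00408441 -0.08115578] [-0.3  2.4  0.2  3.8  0.4 -0.6 -0.3 -2.4]
[ 0.55667362  0.00413454 -0.08173885] [-0.4  2.6  0.1  4.1  0.4 -0.2 -0.3 -2.  -0.4  0.3  1.4 -0.8 -1.  -0.8
 -0.5 -0.5]
```

{"api": "jog_arm", "payload": {"increments": [{"tx": 0,"ty": -40,"tz": 0,"wx": 0,"wy": 0,"wz": 0,"gripper": 1},{"tx": 0,"ty": -80,"tz": 0,"wx": 0,"wy": 0,"wz": 0,"gripper": 1},{"tx": 0,"ty": -120,"tz": 0,"wx": 0,"wy": 0,"wz": 0,"gripper": 1},{"tx": 0,"ty": -160,"tz": 0,"wx": 0,"wy": 0,"wz": 0,"gripper": 1},{"tx": 0,"ty": -200,"tz": 0,"wx": 0,"wy": 0,"wz": 0,"gripper": 1}]}}

```text
time: 2.42
position: [0.4803, 0.1604, 0.2226]
tool_rot: [3.141, -0.004, 0.001]
ft_force: [1.2, -0.2, -0.0]
grip_width: 1.003
grip_force: 0.0
```

{"api": "jog_arm", "payload": {"increments": [{"tx": 0,"ty": -40,"tz": 10,"wx": 0,"wy": 0,"wz": 0,"gripper": 1},{"tx": 0,"ty": -80,"tz": 20,"wx": 0,"wy": 0,"wz": 0,"gripper": 1},{"tx": 0,"ty": -99,"tz": 30,"wx": 0,"wy": 0,"wz": 0,"gripper": 1},{"tx": 0,"ty": -99,"tz": 40,"wx": 0,"wy": 0,"wz": 0,"gripper": 1},{"tx": 0,"ty": -99,"tz": 40,"wx": 0,"wy": 0,"wz": 0,"gripper": 1}]}}

```text
time: 2.83
position: [0.4789, 0.2586, 0.18]
tool_rot: [3.14, 0.003, -0.007]
ft_force: [0.4, -1.0, -0.3]
grip_width: 0.999
grip_force: 0.0
```

Run:
```python
from bench import ctrl, vision
import cv2, pickle, numpy as np
d=vision.get_image("wrist"); pickle.dump(d,open("w2.pkl","wb")); cv2.imwrite("pics/w2.png",cv2.resize(d["color"],(800,600),interpolation=cv2.INTER_CUBIC))
s=ctrl.get_state();print(s["position"],s["joint_positions"])
for t in ["cassette","magazine"]: print(t,[(np.round(r["bbox"]).tolist(),round(r["conf"],2)) for r in vision.spot_in("wrist",t)])
```

```text
[0.47978425 0.25742292 0.18102867] [ 0.17390477  0.19757991 -0.79519058  1.74571184  0.1477876   1.26327075
 -2.2285344 ]
cassette [([221.0, 83.0, 278.0, 135.0], 0.97), ([136.0, 262.0, 180.0, 334.0], 0.57)]
magazine [([202.0, 1.0, 293.0, 90.0], 0.97)]
```

View pics/w2.png

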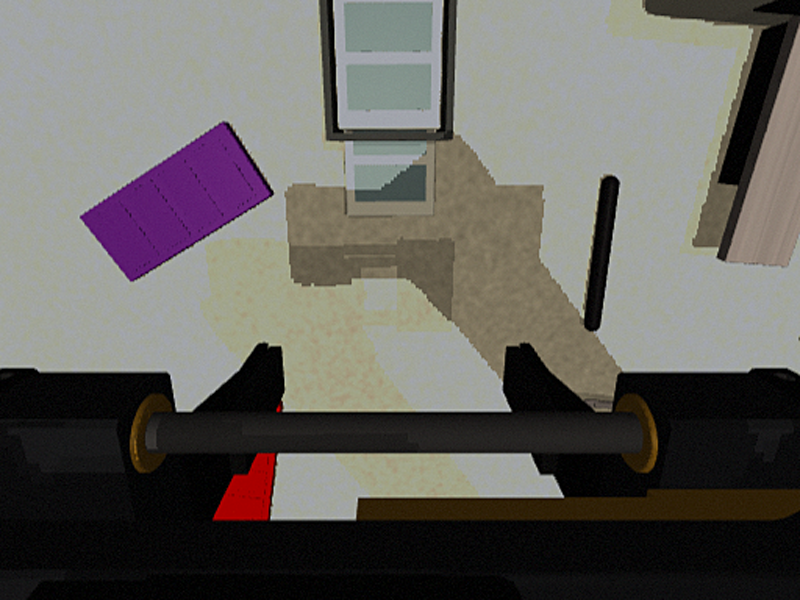

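The wrist view shows the wide magazine at the top, with its front top edge at row 139 from x=326 to 453. The cassette's free end has corners (346,215) and (434,215). The purple and red slabs are to the left and well clear.

Run:
```python
from h import *
import pickle
d=pickle.load(open("w2.pkl","rb"))
px=lambda a:(np.array(a)+.5)*.64-.5
for n,z,p in [("end",.04,[(346,215),(434,215),(345,142),(435,142)]),("mag",.076,[(326,139),(453,139),(321,2),(456,2)])]:
    print(n,[np.round(unproj(d,u,z),4).tolist() for u in px(p)])
```

```text
end [[0.5166, 0.2896, 0.04], [0.5167, 0.2318, 0.04], [0.5622, 0.2889, 0.04], [0.5623, 0.2325, 0.04]]
mag [[0.5637, 0.2957, 0.076], [0.5638, 0.2258, 0.076], [0.6294, 0.2953, 0.076], [0.6296, 0.227, 0.076]]
```

{"api": "jog_arm", "payload": {"increments": [{"tx": 30,"ty": -2,"tz": 10,"wx": 0,"wy": 0,"wz": 0,"gripper": 1},{"tx": 59,"ty": -3,"tz": 30,"wx": 0,"wy": 0,"wz": 0,"gripper": 1},{"tx": 59,"ty": -3,"tz": 60,"wx": 0,"wy": 0,"wz": 0,"gripper": 1},{"tx": 59,"ty": -3,"tz": 90,"wx": 0,"wy": 0,"wz": 0,"gripper": 1},{"tx": 59,"ty": -3,"tz": 100,"wx": 0,"wy": 0,"wz": 0,"gripper": 1}]}}

```text
time: 3.4
position: [0.5377, 0.2592, 0.0787]
tool_rot: [3.138, -0.004, -0.008]
ft_force: [-0.5, -0.3, -0.8]
grip_width: 1.003
grip_force: 0.0
```

{"api": "jog_arm", "payload": {"increments": [{"tx": 1,"ty": -1,"tz": 20,"wx": 0,"wy": 0,"wz": 0,"gripper": 1},{"tx": 1,"ty": -1,"tz": 38,"wx": 0,"wy": 0,"wz": 0,"gripper": 1},{"tx": 1,"ty": -1,"tz": 52,"wx": 0,"wy": 0,"wz": 0,"gripper": 1},{"tx": 1,"ty": -1,"tz": 60,"wx": 0,"wy": 0,"wz": 0,"gripper": 1},{"tx": 1,"ty": -1,"tz": 60,"wx": 0,"wy": 0,"wz": 0,"gripper": 1}]}}

```text
time: 3.82
position: [0.5391, 0.2628, 0.0215]
tool_rot: [3.14, 0.001, -0.003]
ft_force: [-0.5, 0.5, 0.1]
grip_width: 0.998
grip_force: 0.0
```

{"api": "jog_arm", "payload": {"increments": [{"tx": 0,"ty": 0,"tz": 0,"wx": 0,"wy": 0,"wz": 0,"gripper": 0.75},{"tx": 0,"ty": 0,"tz": 0,"wx": 0,"wy": 0,"wz": 0,"gripper": 0.6},{"tx": 0,"ty": 0,"tz": 0,"wx": 0,"wy": 0,"wz": 0,"gripper": 0.6},{"tx": 0,"ty": 0,"tz": 0,"wx": 0,"wy": 0,"wz": 0,"gripper": 0.5},{"tx": 0,"ty": 0,"tz": 0,"wx": 0,"wy": 0,"wz": 0,"gripper": 0.5}], "grip_force": 20}}

```text
time: 4.23
position: [0.5399, 0.2642, 0.0232]
tool_rot: [3.141, 0.003, 0.001]
ft_force: [-1.4, -1.8, 0.5]
grip_width: 0.703
grip_force: 0.4
```

{"api": "jog_arm", "payload": {"increments": [{"tx": 0,"ty": 0,"tz": 0,"wx": 0,"wy": 0,"wz": 0,"gripper": 0.5},{"tx": 0,"ty": 0,"tz": 0,"wx": 0,"wy": 0,"wz": 0,"gripper": 0.5},{"tx": 0,"ty": 0,"tz": 0,"wx": 0,"wy": 0,"wz": 0,"gripper": 0.5},{"tx": 0,"ty": 0,"tz": 0,"wx": 0,"wy": 0,"wz": 0,"gripper": 0.5},{"tx": 0,"ty": 0,"tz": 0,"wx": 0,"wy": 0,"wz": 0,"gripper": 0.5}], "grip_force": 25}}

```text
time: 4.65
position: [0.5397, 0.2636, 0.0229]
tool_rot: [3.141, 0.002, 0.0]
ft_force: [-0.5, -3.3, 6.1]
grip_width: 0.658
grip_force: 24.9
```

Run:
```python
from bench import ctrl
for _ in range(2):
    s=ctrl.get_state();print(s["position"],s["tool_rot"],s["ft_force"],s["torque"],s["grip_width"],s["grip_force"])
```

```text
[0.53970918 0.2636232  0.02294074] [3.14055269e+00 2.24169982e-03 3.30095786e-04] [-0.52692317 -3.34259231  6.08974792] [-0.67897142  0.37707667 -0.04303345] 0.6580306200333059 24.91220712661743
[0.53970918 0.2636232  0.02294074] [3.14055269e+00 2.24169982e-03 3.30095786e-04] [-0.52692317 -3.34259231  6.08974792] [-0.67897142  0.37707667 -0.04303345] 0.6580306200333059 24.91220712661743
```

{"api": "jog_arm", "payload": {"increments": [{"tx": -5,"ty": 0,"tz": 0,"wx": 0,"wy": 0,"wz": 0,"gripper": 0.5},{"tx": -12,"ty": 0,"tz": 0,"wx": 0,"wy": 0,"wz": 0,"gripper": 0.5},{"tx": -20,"ty": 0,"tz": 0,"wx": 0,"wy": 0,"wz": 0,"gripper": 0.5},{"tx": -28,"ty": 0,"tz": 0,"wx": 0,"wy": 0,"wz": 0,"gripper": 0.5},{"tx": -36,"ty": 0,"tz": 0,"wx": 0,"wy": 0,"wz": 0,"gripper": 0.5}], "grip_force": 25}}

```text
time: 5.07
position: [0.5036, 0.2643, 0.0229]
tool_rot: [-3.141, -0.003, -0.003]
ft_force: [4.4, 0.3, 0.8]
grip_width: 0.661
grip_force: 24.9
```

{"api": "jog_arm", "payload": {"increments": [{"tx": -8,"ty": 0,"tz": 0,"wx": 0,"wy": 0,"wz": 0,"gripper": 0.5},{"tx": -16,"ty": 0,"tz": 0,"wx": 0,"wy": 0,"wz": 0,"gripper": 0.5},{"tx": -24,"ty": 0,"tz": 0,"wx": 0,"wy": 0,"wz": 0,"gripper": 0.5},{"tx": -30,"ty": 0,"tz": 0,"wx": 0,"wy": 0,"wz": 0,"gripper": 0.5},{"tx": -36,"ty": 0,"tz": 0,"wx": 0,"wy": 0,"wz": 0,"gripper": 0.5}], "grip_force": 25}}

```text
time: 5.48
position: [0.4658, 0.2642, 0.0221]
tool_rot: [3.141, 0.004, -0.002]
ft_force: [1.4, -0.3, 0.7]
grip_width: 0.659
grip_force: 24.9
```

{"api": "jog_arm", "payload": {"increments": [{"tx": -6,"ty": 0,"tz": 0,"wx": 0,"wy": 0,"wz": 0,"gripper": 0.5},{"tx": -13,"ty": 0,"tz": 0,"wx": 0,"wy": 0,"wz": 0,"gripper": 0.5},{"tx": -20,"ty": 0,"tz": 0,"wx": 0,"wy": 0,"wz": 0,"gripper": 0.5},{"tx": -26,"ty": 0,"tz": 0,"wx": 0,"wy": 0,"wz": 0,"gripper": 0.5},{"tx": -30,"ty": 0,"tz": 0,"wx": 0,"wy": 0,"wz": 0,"gripper": 0.5}], "grip_force": 25}}

```text
time: 5.9
position: [0.436, 0.2639, 0.0222]
tool_rot: [3.141, 0.004, -0.002]
ft_force: [0.0, -0.4, -1.4]
grip_width: 0.66
grip_force: 24.9
```

{"api": "jog_arm", "payload": {"increments": [{"tx": 0,"ty": 0,"tz": -20,"wx": 0,"wy": 0,"wz": 0,"gripper": 0.5},{"tx": 0,"ty": 0,"tz": -45,"wx": 0,"wy": 0,"wz": 0,"gripper": 0.5},{"tx": 0,"ty": 0,"tz": -70,"wx": 0,"wy": 0,"wz": 0,"gripper": 0.5},{"tx": 0,"ty": 0,"tz": -85,"wx": 0,"wy": 0,"wz": 0,"gripper": 0.5},{"tx": 0,"ty": 0,"tz": -90,"wx": 0,"wy": 0,"wz": 0,"gripper": 0.5}], "grip_force": 25}}

```text
time: 6.32
position: [0.4387, 0.265, 0.1151]
tool_rot: [-3.14, -0.003, -0.006]
ft_force: [0.6, 0.8, -0.9]
grip_width: 0.664
grip_force: 24.9
```

Run:
```python
from bench import ctrl, vision
import cv2, pickle, numpy as np
vision.get_image("wrist")
d=vision.get_image("wrist"); pickle.dump(d,open("w3.pkl","wb")); a=d["color"]
e=vision.get_image("side"); pickle.dump(e,open("s3.pkl","wb"))
b=cv2.resize(e["color"][150:290,110:300],(543,400),interpolation=cv2.INTER_CUBIC)
o=np.zeros((600,800,3),np.uint8); 
o[:200,:543]=0
w=cv2.resize(a,(266,200)); 
w=cv2.resize(a[0:256],(600,300),interpolation=cv2.INTER_CUBIC); o[:300,:600]=w
b=cv2.resize(e["color"][180:270,120:300],(600,300),interpolation=cv2.INTER_CUBIC);o[300:,:600]=b
cv2.imwrite("pics/c3.png",o)
s=ctrl.get_state();print(s["position"],s["tool_rot"],s["time"],s["joint_positions"])
```

```text
[0.43720496 0.26365273 0.11202237] [ 3.14102682e+00  2.40557153e-03 -3.93716182e-04] 6.4667 [ 0.16662298  0.188392   -0.82402279  1.90470492  0.15412931  1.11338712
 -2.28633882]
```

View pics/c3.png

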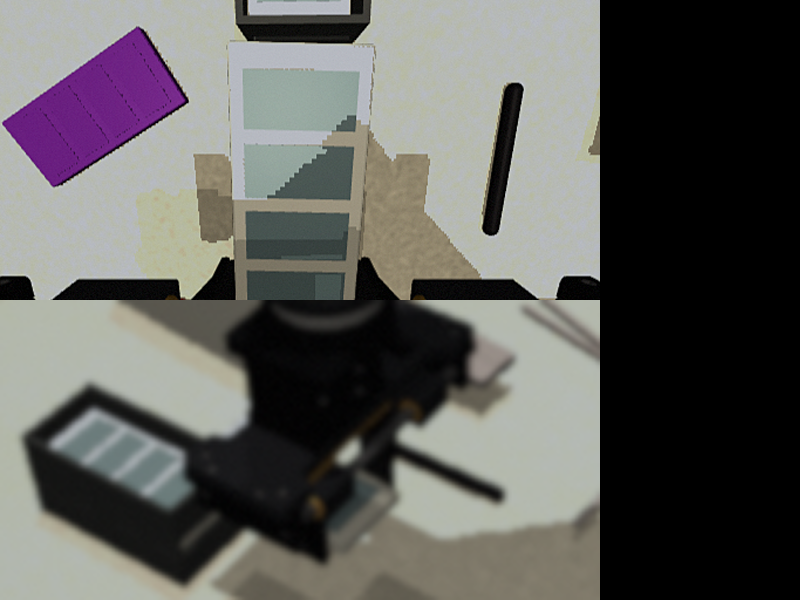

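The cassette is out and held, with its far corners at about (229,42) and (375,46) in the top panel. The stack has dropped, since the top cassette now sits recessed in the magazine. Next I measure the in-hand pose.

Run:
```python
from h import *
import pickle
d=pickle.load(open("w3.pkl","rb"))
px=lambda a:(np.array(a)+.5)/1.1719-.5
for z in (.118,.124,.130,.136):
  a,b,c,e=[unproj(d,u,z) for u in px([(229,42),(375,46),(231,165),(367,165)])]
  print(z,np.round([a,b,c,e],4).tolist(),"w",np.linalg.norm(a-b).round(4),np.linalg.norm(c-e).round(4),"yaw",np.arctan2(-(a-b)[0],(a-b)[1]).round(4))
```

```text
0.118 [[0.547, 0.2923, 0.118], [0.5456, 0.2314, 0.118], [0.4957, 0.2943, 0.118], [0.4959, 0.2315, 0.118]] w 0.0609 0.0628 yaw -0.0234
0.124 [[0.546, 0.2913, 0.124], [0.5446, 0.2327, 0.124], [0.4967, 0.2932, 0.124], [0.4968, 0.2328, 0.124]] w 0.0586 0.0604 yaw -0.0234
0.13 [[0.5449, 0.2902, 0.13], [0.5436, 0.2339, 0.13], [0.4976, 0.292, 0.13], [0.4977, 0.234, 0.13]] w 0.0563 0.058 yaw -0.0234
0.136 [[0.5439, 0.2892, 0.136], [0.5426, 0.2352, 0.136], [0.4985, 0.2909, 0.136], [0.4986, 0.2353, 0.136]] w 0.054 0.0556 yaw -0.0234
```

{"api": "jog_arm", "payload": {"increments": [{"tx": 0,"ty": 20,"tz": 0,"wx": 0,"wy": 0,"wz": 0,"gripper": 0.5},{"tx": 0,"ty": 45,"tz": 0,"wx": 0,"wy": 0,"wz": 0,"gripper": 0.5},{"tx": 1,"ty": 70,"tz": 0,"wx": 0,"wy": 0,"wz": 0,"gripper": 0.5},{"tx": 2,"ty": 95,"tz": 0,"wx": 0,"wy": 0,"wz": 0,"gripper": 0.5},{"tx": 3,"ty": 120,"tz": 0,"wx": 0,"wy": 0,"wz": 0,"gripper": 0.5}], "grip_force": 25}}

```text
time: 6.88
position: [0.4393, 0.1425, 0.1107]
tool_rot: [3.141, 0.003, -0.005]
ft_force: [0.4, -1.1, 0.1]
grip_width: 0.664
grip_force: 24.9
```

{"api": "jog_arm", "payload": {"increments": [{"tx": 0,"ty": 28,"tz": 0,"wx": 0,"wy": 0,"wz": 0.02,"gripper": 0.5},{"tx": 0,"ty": 58,"tz": 5,"wx": 0,"wy": 0,"wz": 0.04,"gripper": 0.5},{"tx": 0,"ty": 88,"tz": 12,"wx": 0,"wy": 0,"wz": 0.06,"gripper": 0.5},{"tx": 0,"ty": 114,"tz": 18,"wx": 0,"wy": 0,"wz": 0.075,"gripper": 0.5},{"tx": 0,"ty": 130,"tz": 22,"wx": 0,"wy": 0,"wz": 0.082,"gripper": 0.5}], "grip_force": 25}}

```text
time: 7.3
position: [0.4389, 0.0106, 0.0882]
tool_rot: [3.138, -0.132, -0.006]
ft_force: [0.1, -0.0, -1.4]
grip_width: 0.664
grip_force: 24.9
```

{"api": "jog_arm", "payload": {"increments": [{"tx": 0,"ty": 0,"tz": 8,"wx": 0,"wy": 0,"wz": 0,"gripper": 0.5},{"tx": 0,"ty": 0,"tz": 15,"wx": 0,"wy": 0,"wz": 0,"gripper": 0.5},{"tx": 0,"ty": 0,"tz": 20,"wx": 0,"wy": 0,"wz": 0,"gripper": 0.5},{"tx": 0,"ty": 0,"tz": 25,"wx": 0,"wy": 0,"wz": 0,"gripper": 0.5},{"tx": 0,"ty": 0,"tz": 25,"wx": 0,"wy": 0,"wz": 0,"gripper": 0.5}], "grip_force": 25}}

```text
time: 7.72
position: [0.4399, 0.0153, 0.0642]
tool_rot: [-3.139, 0.122, 0.004]
ft_force: [-0.7, -0.2, -0.4]
grip_width: 0.666
grip_force: 24.9
```

Run:
```python
from bench import ctrl, vision
import cv2, pickle, numpy as np
vision.get_image("wrist")
d=vision.get_image("wrist"); pickle.dump(d,open("w4.pkl","wb")); a=d["color"]
e=vision.get_image("side"); pickle.dump(e,open("s4.pkl","wb"))
o=np.zeros((600,800,3),np.uint8)
o[:360,:]=cv2.resize(a[20:200,60:460],(800,360),interpolation=cv2.INTER_CUBIC)
o[360:,:480]=cv2.resize(e["color"][165:245,190:350],(480,240),interpolation=cv2.INTER_CUBIC)
cv2.imwrite("pics/c4.png",o)
s=ctrl.get_state();print(s["position"],s["tool_rot"],s["time"],s["joint_positions"])
```

```text
[0.4411254  0.01471106 0.06561992] [-3.13901612e+00  1.23711528e-01 -2.80597473e-04] 7.8667 [ 0.5092296   0.05388623 -0.60993009  2.10877751  0.03680567  0.98874596
 -1.76982985]
```

View pics/c4.png

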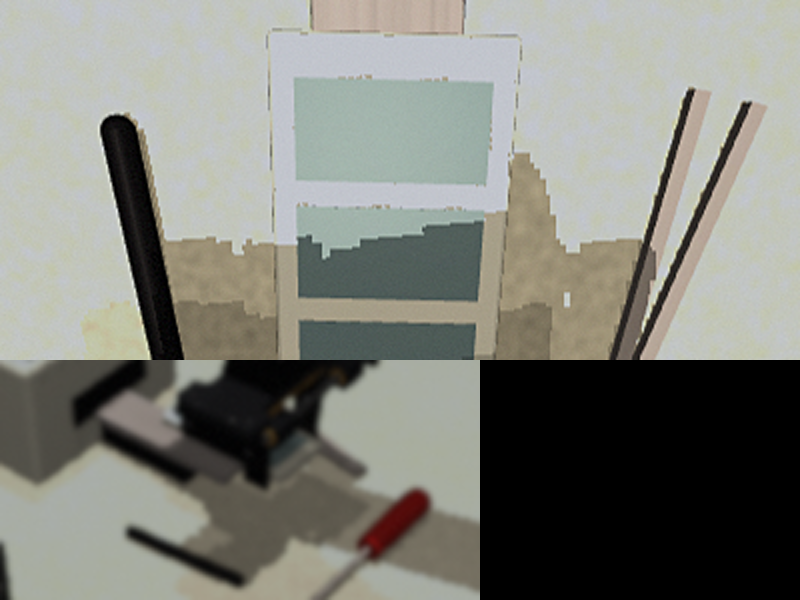

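The cassette in hand has far corners at crop (268,32) and (521,38). The tongue shows beyond it between x=312 and x=464, so the two are nearly collinear. Next I fit both in this frame.

Run:
```python
from h import *
import pickle
d=pickle.load(open("w4.pkl","rb"))
px=lambda a:(np.array(a)+.5)/2-.5+[60,20]
U=px([(268,32),(521,38),(275,210),(509,210),(279,350),(498,350)])
T=px([(312,2),(463,2),(312,28),(465,28)])
t=[unproj(d,u,.04) for u in T]; print("tongue",np.round(t,4).tolist())
tp=np.array([.5567,.0041]);yw=-.0818;u=np.array([np.cos(yw),np.sin(yw)]);n=np.array([-u[1],u[0]])
print("tongue lateral vs w1 fit",[((q[:2]-tp)@n).round(4) for q in t])
# full fit: x,y(center),yaw,z top far, pitch
def pts(p):
    x,y,yaw,z,pi=p; out=[]
    c,s=np.cos(yaw),np.sin(yaw)
    return lambda l,w:(x+c*l-s*w,y+s*l+c*w,z+pi*l)
def f(p):
    g=pts(p[:5]); W=[g(0,.029),g(0,-.029),g(-p[5],.029),g(-p[5],-.029),g(-p[6],.029),g(-p[6],-.029)]
    return (proj(d,W)-U).ravel()
r=least_squares(f,[.525,.01,-.08,.083,0,.05,.09]);print(r.x.round(4),r.fun.round(1)); J=np.linalg.inv(r.jac.T@r.jac)
print("sd(1px .5)",(np.sqrt(np.diag(J))*.5).round(4))
x,y,yaw=r.x[:3]; a=np.array([x,y]); print("far-end lateral off tongue",((a-tp)@n).round(4),"along",((a-tp)@u).round(4),"yaw diff",(yaw-yw).round(4))
```

```text
tongue [[0.5623, 0.0258, 0.04], [0.559, -0.0167, 0.04], [0.5557, 0.0266, 0.04], [0.5523, -0.0171, 0.04]]
tongue lateral vs w1 fit [np.float64(0.0221), np.float64(-0.0206), np.float64(0.0223), np.float64(-0.0215)]
[ 0.5461  0.0043 -0.0906  0.0775 -0.0296  0.0393  0.0758] [-0.1  0.6 -0.1 -0.6 -0.3 -0.8 -0.2  0.8  0.4 -0.7  0.3  0.7]
sd(1px .5) [0.0002 0.0001 0.0023 0.0008 0.0166 0.0003 0.0004]
far-end lateral off tongue -0.0007 along -0.0106 yaw diff -0.0088
```

{"api": "jog_arm", "payload": {"increments": [{"tx": 12,"ty": 0,"tz": 0,"wx": 0,"wy": 0,"wz": -0.005,"gripper": 0.5},{"tx": 30,"ty": 0,"tz": 3,"wx": 0,"wy": 0,"wz": -0.01,"gripper": 0.5},{"tx": 50,"ty": 0,"tz": 7,"wx": 0,"wy": 0,"wz": -0.01,"gripper": 0.5},{"tx": 66,"ty": 0,"tz": 11,"wx": 0,"wy": 0,"wz": -0.01,"gripper": 0.5},{"tx": 75,"ty": 0,"tz": 14,"wx": 0,"wy": 0,"wz": -0.01,"gripper": 0.5}], "grip_force": 25}}

```text
time: 8.28
position: [0.5179, 0.008, 0.0519]
tool_rot: [-3.139, 0.11, -0.003]
ft_force: [0.5, 0.2, -0.3]
grip_width: 0.665
grip_force: 24.9
```

{"api": "jog_arm", "payload": {"increments": [{"tx": 0,"ty": 0,"tz": 2,"wx": 0,"wy": 0,"wz": 0,"gripper": 0.5},{"tx": 0,"ty": 0,"tz": 4,"wx": 0,"wy": 0,"wz": 0,"gripper": 0.5},{"tx": 0,"ty": 0,"tz": 6,"wx": 0,"wy": 0,"wz": 0,"gripper": 0.5},{"tx": 0,"ty": 0,"tz": 8,"wx": 0,"wy": 0,"wz": 0,"gripper": 0.5},{"tx": 0,"ty": 0,"tz": 8,"wx": 0,"wy": 0,"wz": 0,"gripper": 0.5}], "grip_force": 25}}

```text
time: 8.7
position: [0.5147, 0.0079, 0.0432]
tool_rot: [3.139, -0.11, -0.001]
ft_force: [-0.4, -0.9, -0.5]
grip_width: 0.662
grip_force: 24.9
```

Run:
```python
from bench import ctrl, vision
import cv2, pickle, numpy as np
d=vision.get_image("wrist"); pickle.dump(d,open("w5.pkl","wb")); a=d["color"]
e=vision.get_image("side"); pickle.dump(e,open("s5.pkl","wb"))
o=np.zeros((600,800,3),np.uint8)
o[:400,:]=cv2.resize(a[0:200,60:460],(800,400),interpolation=cv2.INTER_CUBIC)
o[400:,:400]=cv2.resize(e["color"][165:245,190:350],(400,200),interpolation=cv2.INTER_CUBIC)
cv2.imwrite("pics/c5.png",o)
s=ctrl.get_state();print(s["position"],s["tool_rot"],s["time"],s["ft_force"],s["torque"])
```

```text
[0.51528766 0.00790388 0.04363074] [ 3.13916772e+00 -1.09984121e-01 -6.01615760e-05] 8.8 [ 0.16262888  0.84003378 -0.04198696] [0.0531099  0.02388372 0.01527166]
```

View pics/c5.png

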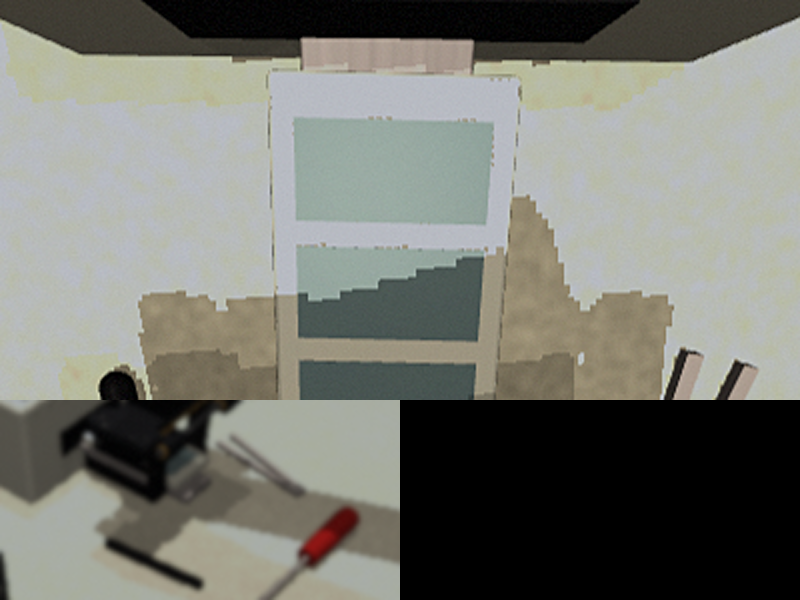

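Run:
```python
from h import *
import pickle,cv2
d=pickle.load(open("w5.pkl","rb"))
px=lambda a:(np.array(a)+.5)/2-.5+[60,0]
U=px([(270,71),(520,77),(274,200),(510,200),(279,390),(496,390)])
T=px([(301,38),(474,40),(301,66),(472,70)])
t=np.array([unproj(d,u,.04) for u in T]); print(t.round(4).tolist())
yw=-.0818;u=np.array([np.cos(yw),np.sin(yw)]);n=np.array([-u[1],u[0]]);tp=np.array([.5567,.0041])
print("tongue lat/along",((t[:,:2]-tp)@n).round(4),((t[:,:2]-tp)@u).round(4), "slot edge yaw", [np.round(np.arctan2(-(a-b)[0],(a-b)[1]),4) for a,b in [(unproj(d,px((190,38)),.05),unproj(d,px((585,42)),.05)),(t[0],t[1])]])
E=np.array(d["extrinsics"])
for pitch in (0,-.02,-.04):
  def f(p):
    x,y,yaw,z,l1,l2=p;c,s=np.cos(yaw),np.sin(yaw)
    g=lambda l,w:(x+c*l-s*w,y+s*l+c*w,z+pitch*l)
    return (proj(d,[g(0,.029),g(0,-.029),g(-l1,.029),g(-l1,-.029),g(-l2,.029),g(-l2,-.029)])-U).ravel()
  r=least_squares(f,[.62,.0,-.08,.058,.04,.08]);x,y,yaw,z=r.x[:4];a=np.array([x,y])
  e=[unproj(d,q,z) for q in U[:2]]
  print(pitch,r.x.round(4),r.cost.round(2),"far lat",((a-tp)@n).round(4),"center along",((a-tp)@u-.065).round(4),"dyaw",(yaw-yw).round(4),"front-edge yaw",np.arctan2(-(e[0]-e[1])[0],(e[0]-e[1])[1]).round(4))
# tight edge extraction of glass slide side edges could serve as check
```

```text
[[0.633, 0.0202, 0.04], [0.6295, -0.0229, 0.04], [0.6268, 0.0209, 0.04], [0.6228, -0.0222, 0.04]]
tongue lat/along [ 0.0223 -0.0209  0.0225 -0.0208] [0.0747 0.0748 0.0685 0.0681] slot edge yaw [np.float64(-0.079), np.float64(-0.0802)]
0 [ 0.6208 -0.0021 -0.085   0.0551  0.0279  0.0772] 2.64 far lat -0.0009 center along -0.0006 dyaw -0.0032 front-edge yaw -0.0916
-0.02 [ 0.6209 -0.0021 -0.0851  0.0545  0.028   0.077 ] 2.2 far lat -0.001 center along -0.0005 dyaw -0.0033 front-edge yaw -0.0916
-0.04 [ 0.621  -0.0021 -0.0853  0.0539  0.0281  0.0768] 2.11 far lat -0.001 center along -0.0004 dyaw -0.0035 front-edge yaw -0.0916
```

{"api": "jog_arm", "payload": {"increments": [{"tx": 0,"ty": -1,"tz": 0,"wx": 0,"wy": 0,"wz": -0.006,"gripper": 0.5},{"tx": 0.5,"ty": -1.2,"tz": 1,"wx": 0,"wy": 0,"wz": -0.006,"gripper": 0.5},{"tx": 0.5,"ty": -1.2,"tz": 2,"wx": 0,"wy": 0,"wz": -0.006,"gripper": 0.5},{"tx": 0.5,"ty": -1.2,"tz": 3,"wx": 0,"wy": 0,"wz": -0.006,"gripper": 0.5},{"tx": 0.5,"ty": -1.2,"tz": 4,"wx": 0,"wy": 0,"wz": -0.006,"gripper": 0.5}], "grip_force": 25}}

```text
time: 9.22
position: [0.5162, 0.0091, 0.0394]
tool_rot: [3.14, -0.101, -0.0]
ft_force: [0.9, 0.1, -1.2]
grip_width: 0.664
grip_force: 24.9
```

{"api": "jog_arm", "payload": {"increments": [{"tx": 0,"ty": 0,"tz": 0.5,"wx": 0,"wy": 0,"wz": 0,"gripper": 0.5},{"tx": 0,"ty": 0,"tz": 1,"wx": 0,"wy": 0,"wz": 0,"gripper": 0.5},{"tx": 0,"ty": 0,"tz": 1.5,"wx": 0,"wy": 0,"wz": 0,"gripper": 0.5},{"tx": 0,"ty": 0,"tz": 2,"wx": 0,"wy": 0,"wz": 0,"gripper": 0.5},{"tx": 0,"ty": 0,"tz": 2.5,"wx": 0,"wy": 0,"wz": 0,"gripper": 0.5}], "grip_force": 25}}

```text
time: 9.63
position: [0.5163, 0.0091, 0.037]
tool_rot: [3.14, -0.101, 0.0]
ft_force: [0.4, 0.8, -0.7]
grip_width: 0.665
grip_force: 24.9
```

Run:
```python
from bench import ctrl, vision
import numpy as np
for _ in range(4):
    vision.get_image("wrist");s=ctrl.get_state();print(np.round(np.r_[s["position"],s["tool_rot"],s["ft_force"],s["torque"]],3))
```

```text
[ 0.516  0.009  0.037  3.14  -0.101 -0.     0.057  0.384 -0.264  0.094
  0.061 -0.044]
[ 0.516  0.009  0.037  3.14  -0.101 -0.     0.151 -0.068 -0.441  0.108
  0.112 -0.033]
[ 0.516  0.009  0.037  3.14  -0.101 -0.    -0.056 -0.042 -1.244  0.058
  0.034  0.034]
[ 0.516  0.009  0.037  3.14  -0.101  0.    -0.262  0.285 -0.61   0.039
  0.104  0.061]
```

{"api": "jog_arm", "payload": {"increments": [{"tx": 0,"ty": 0,"tz": 0.5,"wx": 0,"wy": 0,"wz": 0,"gripper": 0.5},{"tx": 0,"ty": 0,"tz": 1,"wx": 0,"wy": 0,"wz": 0,"gripper": 0.5},{"tx": 0,"ty": 0,"tz": 1.5,"wx": 0,"wy": 0,"wz": 0,"gripper": 0.5},{"tx": 0,"ty": 0,"tz": 2,"wx": 0,"wy": 0,"wz": 0,"gripper": 0.5},{"tx": 0,"ty": 0,"tz": 2.5,"wx": 0,"wy": 0,"wz": 0,"gripper": 0.5}], "grip_force": 25}}

```text
time: 10.25
position: [0.5163, 0.0091, 0.0345]
tool_rot: [3.14, -0.101, -0.0]
ft_force: [0.0, -0.0, -0.8]
grip_width: 0.66
grip_force: 24.9
```

```bash
cat > f.py <<'E'
from bench import ctrl, vision
import numpy as np
for _ in range(4):
    vision.get_image("wrist");s=ctrl.get_state();print(np.round(np.r_[s["position"],s["ft_force"],s["torque"],s["grip_width"]],4))
E
python3 f.py
```

```text
[ 0.5162  0.0091  0.0344  0.1307  0.4327 -2.4113  0.0464  0.0785 -0.0328
  0.66  ]
[ 0.5162  0.0091  0.0344 -0.7149  0.7221 -0.724   0.0961  0.0429  0.0316
  0.6608]
[ 0.5162  0.0091  0.0345 -0.4657 -0.2463 -0.6793  0.018   0.0628  0.0344
  0.6688]
[ 0.5163  0.0091  0.0345 -0.5946 -1.355  -1.0983  0.0306  0.0878  0.0288
  0.668 ]
```

{"api": "jog_arm", "payload": {"increments": [{"tx": 0,"ty": 0,"tz": 0.4,"wx": 0,"wy": 0,"wz": 0,"gripper": 0.5},{"tx": 0,"ty": 0,"tz": 0.8,"wx": 0,"wy": 0,"wz": 0,"gripper": 0.5},{"tx": 0,"ty": 0,"tz": 1.2,"wx": 0,"wy": 0,"wz": 0,"gripper": 0.5},{"tx": 0,"ty": 0,"tz": 1.6,"wx": 0,"wy": 0,"wz": 0,"gripper": 0.5},{"tx": 0,"ty": 0,"tz": 2,"wx": 0,"wy": 0,"wz": 0,"gripper": 0.5}], "grip_force": 25}}

```text
time: 10.87
position: [0.5163, 0.0091, 0.033]
tool_rot: [3.14, -0.101, -0.0]
ft_force: [-2.5, -0.2, 7.2]
grip_width: 0.663
grip_force: 24.9
```

```bash
python3 f.py
```

```text
[ 0.5163  0.0091  0.033  -1.9101  0.2168  3.5251 -0.0291  0.4526 -0.0472
  0.6651]
[ 0.5163  0.0091  0.033  -2.4228 -0.7244  3.9815 -0.073   0.5387 -0.0386
  0.6634]
[ 5.1630e-01  9.1000e-03  3.3000e-02 -3.2934e+00  2.0000e-04  5.0393e+00
 -6.0800e-02  5.6810e-01 -3.5900e-02  6.5890e-01]
[ 0.5163  0.0091  0.033  -2.9358 -0.4554  5.7781 -0.0799  0.504  -0.0077
  0.6632]
```

Contact at TCP z = 0.033, which matches the expected 0.0325. I'll ease the grip so the cassette settles flat, then open.

{"api": "jog_arm", "payload": {"increments": [{"tx": 0,"ty": 0,"tz": 0,"wx": 0,"wy": 0,"wz": 0,"gripper": 0.6},{"tx": 0,"ty": 0,"tz": 0,"wx": 0,"wy": 0,"wz": 0,"gripper": 0.6},{"tx": 0,"ty": 0,"tz": 0,"wx": 0,"wy": 0,"wz": 0,"gripper": 0.6},{"tx": 0,"ty": 0,"tz": 0.2,"wx": 0,"wy": 0,"wz": 0,"gripper": 0.6},{"tx": 0,"ty": 0,"tz": 0.4,"wx": 0,"wy": 0,"wz": 0,"gripper": 0.6}], "grip_force": 4}}

```text
time: 11.48
position: [0.5165, 0.0091, 0.0325]
tool_rot: [3.14, -0.101, 0.001]
ft_force: [-2.0, 0.7, 5.1]
grip_width: 0.669
grip_force: 4.0
```

```bash
python3 f.py
```

```text
[ 0.5165  0.0091  0.0325 -1.1542 -0.1561  4.5543  0.0382  0.4072 -0.0162
  0.664 ]
[ 0.5166  0.0091  0.0325 -2.5248 -0.5641  5.1073  0.0598  0.4317 -0.0284
  0.666 ]
[ 0.5166  0.0091  0.0325 -1.6202 -0.4733  5.6339 -0.0334  0.4885 -0.0966
  0.67  ]
[ 5.1660e-01  9.1000e-03  3.2500e-02 -2.5741e+00  4.6190e-01  5.4140e+00
 -1.6000e-03  4.1220e-01  1.8000e-03  6.6850e-01]
```

{"api": "jog_arm", "payload": {"increments": [{"tx": 0,"ty": 0,"tz": 0,"wx": 0,"wy": 0,"wz": 0,"gripper": 0.69},{"tx": 0,"ty": 0,"tz": 0,"wx": 0,"wy": 0,"wz": 0,"gripper": 0.72},{"tx": 0,"ty": 0,"tz": 0,"wx": 0,"wy": 0,"wz": 0,"gripper": 0.76},{"tx": 0,"ty": 0,"tz": 0,"wx": 0,"wy": 0,"wz": 0,"gripper": 0.85},{"tx": 0,"ty": 0,"tz": 0,"wx": 0,"wy": 0,"wz": 0,"gripper": 0.9}]}}

```text
time: 12.1
position: [0.5162, 0.0091, 0.0319]
tool_rot: [-3.14, 0.101, 0.0]
ft_force: [-0.1, 0.5, -0.0]
grip_width: 0.832
grip_force: 0.0
```

```bash
python3 f.py
python3 - <<'E'
from bench import ctrl, vision
import cv2, pickle, numpy as np
d=vision.get_image("wrist"); pickle.dump(d,open("w6.pkl","wb")); a=d["color"]
e=vision.get_image("side"); pickle.dump(e,open("s6.pkl","wb"))
o=np.zeros((600,800,3),np.uint8)
o[:400,:]=cv2.resize(a[0:200,60:460],(800,400),interpolation=cv2.INTER_CUBIC)
o[400:,:400]=cv2.resize(e["color"][165:245,190:350],(400,200),interpolation=cv2.INTER_CUBIC)
cv2.imwrite("pics/c6.png",o)
E
```

```text
[ 0.5163  0.0091  0.032   0.7188 -0.6476 -0.063   0.0694  0.0055 -0.0339
  0.8589]
[ 0.5163  0.0091  0.032   0.3718 -0.4769  0.6178  0.024  -0.0286 -0.0092
  0.8719]
[ 0.5162  0.0092  0.032  -0.172   0.4154  0.5291  0.0428  0.0563 -0.0114
  0.8865]
[ 0.5163  0.0091  0.0321  0.2974 -0.2081  0.6066  0.0174  0.0747  0.018
  0.8895]
```

View pics/c6.png

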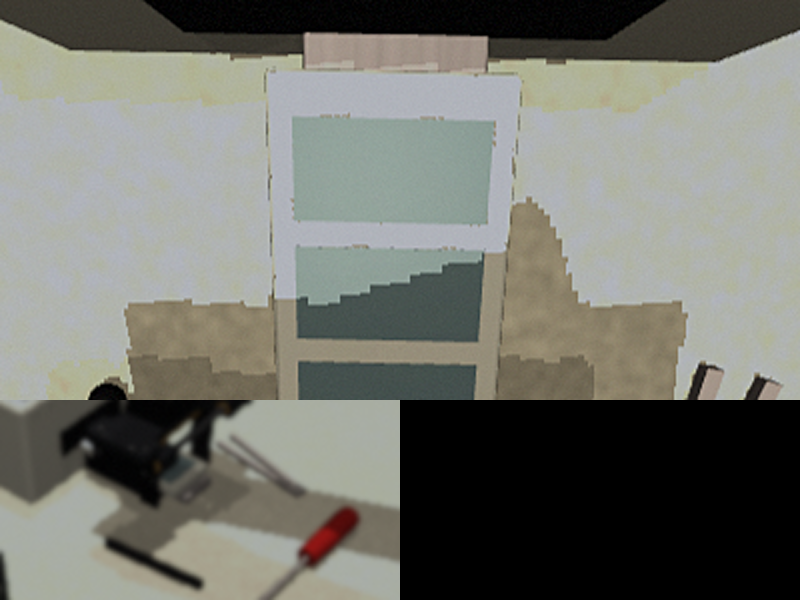

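Run:
```python
from h import *
import pickle
d=pickle.load(open("w6.pkl","rb"))
px=lambda a:(np.array(a)+.5)/2-.5+[60,0]
t=np.array([unproj(d,px(q),.04) for q in [(304,33),(488,37),(304,66),(487,71)]])
c=np.array([unproj(d,px(q),.05) for q in [(267,71),(520,76),(274,250),(507,250),(277,390),(497,390)]])
print(t.round(4).tolist());print(c.round(4).tolist())
m=(t[0]+t[1])[:2]/2; yw=-.081;u=np.array([np.cos(yw),np.sin(yw)]);n=np.array([-u[1],u[0]])
k=((c[0::2]+c[1::2])/2)[:,:2]
print("tongue mid",((t[2]+t[3])[:2]/2-m)@n,"cass lat",(k-m)@n,"far gap to case (10mm)",(k[0]-m)@u,"yaw",np.arctan2(*(k[0]-k[2])[::-1]))
```

```text
[[0.633, 0.02, 0.04], [0.6295, -0.0226, 0.04], [0.6262, 0.0208, 0.04], [0.6223, -0.0223, 0.04]]
[[0.6239, 0.0279, 0.05], [0.6193, -0.0279, 0.05], [0.5851, 0.0311, 0.05], [0.5815, -0.025, 0.05], [0.5494, 0.0346, 0.05], [0.5458, -0.0224, 0.05]]
tongue mid -4.99802391312781e-05 cass lat [0.00051139 0.0004272  0.00060932] far gap to case (10mm) -0.009746704287679552 yaw -0.08231962236558785
```

The cassette is within 0.6 mm laterally and 0.3 mm along the tongue, and lined up to about 1 mrad. I'll open fully and retreat straight up.

{"api": "jog_arm", "payload": {"increments": [{"tx": 0,"ty": 0,"tz": 0,"wx": 0,"wy": 0,"wz": 0,"gripper": 1},{"tx": 0,"ty": 0,"tz": -5,"wx": 0,"wy": 0,"wz": 0,"gripper": 1},{"tx": 0,"ty": 0,"tz": -15,"wx": 0,"wy": 0,"wz": 0,"gripper": 1},{"tx": 0,"ty": 0,"tz": -35,"wx": 0,"wy": 0,"wz": 0,"gripper": 1},{"tx": 0,"ty": 0,"tz": -60,"wx": 0,"wy": 0,"wz": 0,"gripper": 1}]}}

```text
time: 12.82
position: [0.5151, 0.0093, 0.0923]
tool_rot: [-3.14, 0.1, 0.004]
ft_force: [0.6, 0.2, -0.2]
grip_width: 0.997
grip_force: 0.0
```

{"api": "jog_arm", "payload": {"increments": [{"tx": -8,"ty": 0,"tz": -25,"wx": 0,"wy": 0,"wz": 0,"gripper": 1},{"tx": -18,"ty": 0,"tz": -55,"wx": 0,"wy": 0,"wz": 0,"gripper": 1},{"tx": -28,"ty": 0,"tz": -80,"wx": 0,"wy": 0,"wz": 0,"gripper": 1},{"tx": -30,"ty": 0,"tz": -90,"wx": 0,"wy": 0,"wz": 0,"gripper": 1},{"tx": -30,"ty": 0,"tz": -90,"wx": 0,"wy": 0,"wz": 0,"gripper": 1}]}}

```text
time: 13.23
position: [0.4881, 0.0111, 0.1856]
tool_rot: [3.138, -0.101, 0.01]
ft_force: [0.3, 0.2, -0.2]
grip_width: 0.999
grip_force: 0.0
```

Run:
```python
from bench import ctrl, vision
import cv2, numpy as np
vision.get_image("wrist")
a=vision.get_image("wrist")["color"]; e=vision.get_image("side")["color"]
o=np.zeros((600,800,3),np.uint8)
o[:300,:600]=cv2.resize(a[0:230,0:460],(600,300),interpolation=cv2.INTER_CUBIC)
o[300:]=cv2.resize(e[165:270,120:400],(800,300),interpolation=cv2.INTER_CUBIC)
cv2.imwrite("pics/c7.png",o); print(ctrl.get_state()["ft_force"],ctrl.get_state()["position"])
```

```text
[0.62201089 0.65001116 0.11610579] [0.48593788 0.01087925 0.18107792]
```

View pics/c7.png

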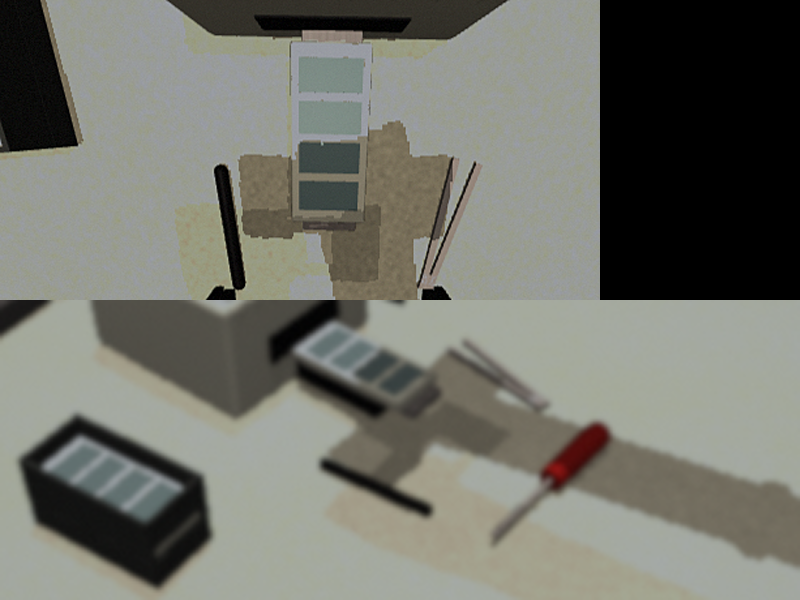

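The cassette lies flat and centred on the tongue at top panel (331,130), with the tongue showing evenly at both ends. In the lower panel the next cassette shows in the magazine slot at (180,532), and the gripper is clear.

```bash
python3 -c "
from bench import ctrl; print(ctrl.close_job())"
```

```text
the job is handed in; nothing more can be done
None
```

I pulled the bottom wide cassette out and the next one dropped into its place. The cassette now lies flat on the scanner tongue, centred to under 1 mm and lined up with it, released, with the gripper clear; I handed the job in at about 13.4 s.

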